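Open the filler cap of the bench steam cleaner

ROBOT

A 6-joint arm with a two-finger parallel gripper is mounted at the origin on the work surface. World frame = base frame: x ahead of the robot, y to its left, z up, the work surface at z = 0. Lengths are in m, angles in rad, forces in N, time in s.
With the tool pointing down it reaches from about 0.225 to 0.875 m from the base axis. Payload 3.4 kg.
Tool frame: the origin (TCP) lies at the very end of the fingers, on their centre line; the grasp point (between the pads) lies 19 mm behind it; z points along the fingers, y is the direction in which the jaws open and shut (so a half turn about z gives the same grasp; the last joint's range is limited). The gripper opens to 85 mm and grips with 20 to 120 N. Pads are 22 mm wide; open, the fingers measure 114 mm over their backs; the gripper's body (76 mm by 85 mm) begins 54 mm behind the grasp point. The pads swing forward as they close: fully open they stand 13 mm farther back than shut.
Start: joints at [-1.455, 0.276, 1.505, -0, 1.361, -0.121], TCP at [0.135, -0.559, 0.231] pointing down, gripper open.
Joint ranges: [-2.89, 2.89], [-0.75, 2.08], [0.22, 2.7], [-1.18, 4.32], [0.11, 2.71], [-2.7, 2.7]. Speed limits (rad/s): [2.57, 2.57, 3.14, 3.14, 3.14, 3.14].

INTERFACE

Orientations are given as a unit quaternion [w, x, y, z].
In Python, from rig import manip, viewer, job gives the robot as it stands.
- The arm moves only by the shell command python3 -m crank 'ROWS' [OPENING] [FORCE]. ROWS is JSON, a list of rows, each a list of 6 numbers: the shift along the tool's x, y, z in m, then the turn, a rotation vector about the tool's x, y, z in degrees. In form: [[dx, dy, dz, rx, ry, rz], ...]. A call has 1 to 20 rows; each row is the pose to reach, as a shift and turn from the pose measured when the call began, along the tool's axes at that moment; what a row does not reach only later rows make up. A row lasts 1/8 s, in which the tool goes at most 62.5 mm and 10.7 degrees, less where a joint would pass 70% of its speed; a pose out of reach is approached as far as the arm can. A call with a gripper value outside its range is refused whole. OPENING is the opening, from 0 (shut) to 1 (fully open), set as the call begins (- or left out, the last holds). The fingers move at their own pace and stop on an object; FORCE is the grip in N (left out, the last holds). Time passes only in rows, so rows that repeat a pose let the fingers close. It gives the time, the measured TCP pose, the force and the opening at its end, in the units of the state.
- manip.get_state(): the state, without advancing time (a new reading comes with each control period).
- viewer.get_image(name): name is "scene" or "top" or "wrist"; returns a dict with "frame" (384x512x3 uint8, blue, green, red), "range_z" (384x512 float32, m along the optical axis (not along the pixel's ray), 0 where there is no reading), "intrinsics" (3x3 intrinsics, pixels), "D" ([k1, k2, p1, p2, k3] as OpenCV has them; the pictures are not rectified), "world_from_camera" (4x4, takes a point from camera to world coordinates); the wrist camera has in their place "mount" (4x4, takes a point from camera to tool coordinates, whose origin is the TCP and whose axes are the flange's). Camera axes: x right, y up, looking along -z (the intrinsics and any distortion apply to the point x, -y, -z); pixel columns grow to the right and rows downward; lengths in m; the calibration is good to about 2 mm. A picture is of the moment at which its call begins: read the wrist's pose just before it.
- job.sign_off(): hands the job in, once; it reports no verdict.
The state is a dict: "clock": time; "qpos": joint angles; "qd": joint speeds; "effort": joint torques, N m; "position": TCP position; "ee_rot": TCP orientation; "contact_force": force on the tool from outside, world axes, zero at the start; "moment": the same for the moment, N m; "width": finger opening in m.
Only numpy, scipy, OpenCV 4.12 (cv2) and the standard library are available. Lean on these libraries where they do the work, as an engineer would, in place of code of your own. Each camera call takes 0.05 s, during which the arm holds its last target. There are 200 camera calls.

TASK

The steam cleaner is cold and wants refilling. Turn its winged filler cap anticlockwise until you feel the first stop and keep it resting there for a full second so that any left-over pressure bleeds off; then press the cap down and turn it past the stop until it comes free, lift it off and stand it upright in the wooden tray, without dropping it. Do not force the cap against its stop or press harder than the spring needs (24 N at the most on turning or pressing), and leave the other things where they are.

Things in the scene. Friction and masses are not known exactly. Their poses are not given: they have to be found in the camera images.
- cleaner: bench steam cleaner, a brushed-steel box 200 x 220 x 150 mm (x, y, z), bolted down; origin at the centre of its underside, z up, dark panel with gauge on the -x side. Its filler neck stands on the flat top, axis at x = -25 mm, y = 0. A brass safety valve (28 mm wide, 26 mm tall) and a low wire handle (25 mm tall) stand on the top near the far edge, 95 mm or more from the neck's axis.
- cap_wing (a point): centre of the wing of the loose black filler cap (0.12 kg): a disc 66 mm across, 12 mm thick, skirt below; on it an upright wing, a straight bar 60 mm long (along this point's x), 14 mm wide (y), 28 mm tall; the disc's top is 14 mm below this point. z is the cap's axis, up. A half turn of the cap changes nothing for a grasp.
- cap_foot (a point): centre of the flat underside of the cap's stem, 49 mm below cap_wing on the cap's axis, same axes; the cap stands on it when set down. A cross bar 42 mm long, parallel to the wing, sits on the stem and is caught inside the neck.
- filler (a point): centre of the mouth of the round steel filler neck (58 mm across, 33 mm tall); fixed to the cleaner, with the cleaner's axes. Turned anticlockwise from above, the cap meets its first stop 0.05 to 0.75 rad from its start; this can only be felt: the moment on the wrist about the vertical is under 0.07 N m before it and then climbs 0.1 N m per 0.02 rad (0.1 N m is firmly there, 0.2 too much).
- filler_base (a point): foot of the neck on its axis, on the cleaner's top, 33 mm under filler. At the stop the cap must be pressed straight down at least 5 mm (it bottoms at 6.5 mm) and kept down while turned on: the stop is passed after 0.7 rad more; at 0.85 rad from the stop the cap is free and a solid end stop follows 0.1 rad later. It then draws straight up, clear of the neck after 40 mm.
- seat (a joint): sprung plate inside the neck under the cap's stem; travel in m, down positive, 0 to 0.0095. 0.003 with the cap closed or at its stop, 0.008 or more when pressed far enough, 0 when the cap has come free. The spring pushes the cap up with about 6 N closed, 11 N at 0.008, 12 N at the bottom.
- tray: shallow wooden tray, 180 x 220 mm outside (x, y), floor 5 mm thick, walls 5 mm thick and 12 mm tall, fixed; origin at the centre of its underside, z up. A small jar stands in the corner at +x, +y (about 60, 75 mm from the centre); the rest is free.
- beadjar: small glass jar with a metal lid, 34 mm wide, 42 mm tall, standing in one corner of the tray; origin at its underside
- spool: copper wire spool, 36 mm wide, 32 mm tall, standing between cleaner and tray; origin at its underside
- fluxjar: amber jar with white lid, 36 mm wide, 55 mm tall, standing between cleaner and tray; origin at its underside

How it is judged:
By the outcome, as a careful person would: the job done as asked, in the order asked, and still so for the second after the job is handed in, with the robot touching nothing.
It also fails if it takes over 70 s, if anything falls off the work surface, if the arm or the gripper's body presses on something with over 40 N, if the wrist force passes 120 N, or if a joint passes its speed limit or range.

## Working session

There is one attempt and no reset: what is moved stays moved. The work goes in short steps, Python scripts to look and compute and a shell command to move; the robot and the scene stay as the last step left them, time stands still between calls to the robot, and variables do not carry over. Pictures are saved under pics/ and viewed, about 8 in all and at most 12, crops included, and the job is handed in when it is done.

```bash
ls; mkdir -p pics
cat > h.py <<'E'
import numpy as np, cv2
from rig import manip, viewer, job
from scipy.spatial.transform import Rotation as R
def T_tool(s):
    q=np.array(s["ee_rot"]);T=np.eye(4);T[:3,:3]=R.from_quat(q[[1,2,3,0]]).as_matrix();T[:3,3]=s["position"];return T
def grab(n):
    s=manip.get_state();im=viewer.get_image(n)
    W=np.array(im["world_from_camera"]) if "world_from_camera" in im else T_tool(s)@np.array(im["mount"])
    return im,W
def rays(im,W,px):
    u=cv2.undistortPoints(np.array(px,float).reshape(-1,1,2),np.array(im["intrinsics"]),np.array(im["D"])).reshape(-1,2)
    d=np.c_[u[:,0],-u[:,1],-np.ones(len(u))]@W[:3,:3].T
    return W[:3,3],d
def onplane(im,W,px,z):
    o,d=rays(im,W,px);return o+d*((z-o[2])/d[:,2])[:,None]
def cloud(im,W):
    h,w=im["range_z"].shape;v,u=np.mgrid[:h,:w];p=np.c_[u.ravel(),v.ravel()]
    o,d=rays(im,W,p);z=im["range_z"].ravel()[:,None];P=o+d*z;P[z[:,0]==0]=np.nan
    return P.reshape(h,w,3)
E
python3 - <<'E'
from h import *
a=[]
for n in ["scene","top"]:
    im,W=grab(n);cv2.imwrite(f"pics/{n}0.png",im["frame"]);a.append(im["frame"]);np.savez(f"{n}0.npz",W=W,**{k:im[k] for k in ["frame","range_z","intrinsics","D"]})
    print(n,W[:3,3].round(3),im["intrinsics"],im["D"],(im["range_z"]==0).mean())
im,W=grab("wrist");a.append(im["frame"]);cv2.imwrite("pics/all0.png",cv2.resize(np.vstack([np.hstack(a[:2]),np.hstack([a[2],a[2]*0])]),(800,600)))
print(manip.get_state());print(np.array(im["mount"]).round(3))
E
```

```text
pics
scene [1.163 0.006 0.903] [[430.88925774   0.         258.651277  ]
 [  0.         430.88925774 188.3913307 ]
 [  0.           0.           1.        ]] [-0.03972814  0.          0.          0.          0.        ] 0.0038248697916666665
top [0.508 0.047 1.069] [[416.09910387   0.         258.69899161]
 [  0.         416.09910387 187.4361537 ]
 [  0.           0.           1.        ]] [-0.05343455  0.          0.          0.          0.        ] 0.004180908203125
{'clock': 0.15, 'qpos': array([-1.45497795e+00,  2.76444758e-01,  1.50585110e+00,  3.39381640e-05,
        1.36073180e+00, -1.20990836e-01]), 'qd': array([ 0.00072275, -0.00220848, -0.00535779, -0.00077175, -0.00063331,
       -0.00030201]), 'effort': array([ 1.92589876e-03, -4.17142868e+01, -2.46033186e+01, -1.88169483e-04,
        7.63501448e-03,  6.18089302e-06]), 'position': array([ 0.13486027, -0.55854014,  0.23063778]), 'ee_rot': array([-7.17457292e-04,  9.92998524e-01,  1.18124578e-01,  1.84490847e-05]), 'contact_force': array([ 0.58809257,  0.1544334 , -0.53755058]), 'moment': array([-0.05286258, -0.02974991, -0.00356845]), 'width': 0.08548443509717908}
[[ 0.     0.958  0.286  0.073]
 [ 1.     0.    -0.002 -0.   ]
 [-0.001  0.286 -0.958 -0.143]
 [ 0.     0.     0.     1.   ]]
```

View pics/all0.png

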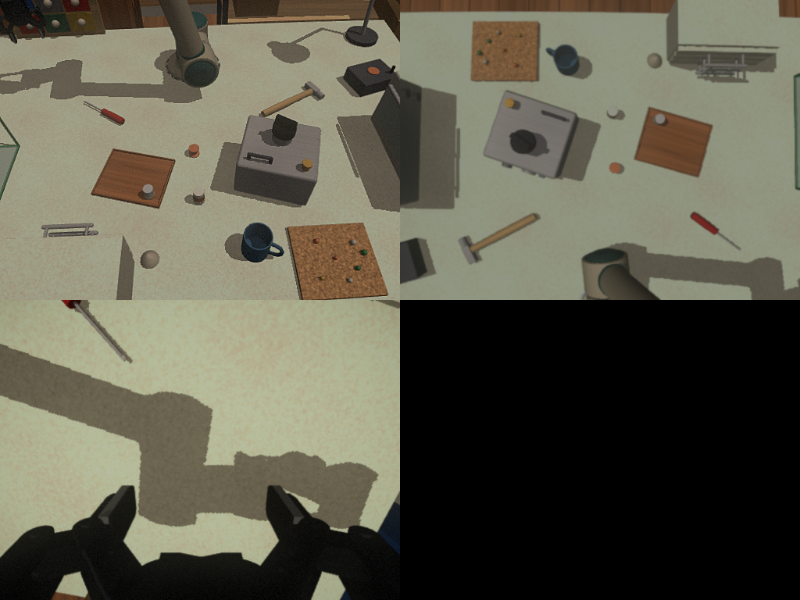

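The composite shows, in the top view, the cleaner at about (530,135) with the black cap at (522,142), the tray at (673,142) with its jar at (660,118), and the spool (615,168) and flux jar (614,113) between them. The wrist camera sees only bare bench.

```bash
cat > m1.py <<'E'
from h import *
for n in ["top","scene"]:
    d=dict(np.load(f"{n}0.npz"));P=cloud(d,d["W"]);x,y,z=P[...,0],P[...,1],P[...,2];ok=np.isfinite(z)
    reg=ok&(x>.3)&(x<.75)&(y>-.0)&(y<.4)
    mt=reg&(z>.143)&(z<.157)
    r=cv2.minAreaRect(P[mt][:,:2].astype(np.float32)); print(n,"cleaner top",r,np.median(z[mt]),mt.sum())
    c0=P[reg&(z>.195)]; 
    print(" high pts",len(c0),np.percentile(c0[:,2],[5,25,50,75,95]).round(4))
    zt=np.percentile(c0[:,2],95)
    w=c0[c0[:,2]>zt-.006];r=cv2.minAreaRect(w[:,:2].astype(np.float32));print(" wing",len(w),r,w.mean(0))
    dk=c0[(c0[:,2]<zt-.015)];print(" disc",cv2.minEnclosingCircle(dk[:,:2].astype(np.float32)),np.median(dk[:,2]))
    hsv=cv2.cvtColor(d["frame"],cv2.COLOR_BGR2HSV)
    tr=ok&(x>.3)&(x<.75)&(y<-.0)&(y>-.45)&(z<.03)&(hsv[...,1]>110)&(hsv[...,0]<20)
    m=cv2.morphologyEx(tr.astype(np.uint8),cv2.MORPH_OPEN,np.ones((3,3)))
    k,l,st,ce=cv2.connectedComponentsWithStats(m);i=1+np.argmax(st[1:,4]);t=P[l==i]
    print(" tray",cv2.minAreaRect(t[:,:2].astype(np.float32)),np.percentile(t[:,2],[10,50,90]).round(4))
    s=ok&(x>.3)&(x<.75)&(y<.12)&(y>-.45)&(z>.022)&(z<.08)
    k,l,st,ce=cv2.connectedComponentsWithStats(s.astype(np.uint8))
    for i in range(1,k):
        if st[i,4]>25: q=P[l==i];print("  obj",ce[i].round(),np.median(q,0).round(3),q[:,2].max().round(3),st[i,4])
E
python3 m1.py
```

```text
top cleaner top ((0.5740188956260681, 0.24124765396118164), (0.21965713798999786, 0.2005702704191208), 71.8507080078125) 0.15067170745241854 7619
 high pts 784 [0.2014 0.2033 0.2047 0.2284 0.2331]
 wing 204 ((0.5503851175308228, 0.24826425313949585), (0.058703240007162094, 0.014569930732250214), 53.59666061401367) [0.55022434 0.24811243 0.23165598]
 disc ((0.5500625371932983, 0.2482839822769165), 0.032764580100774765) 0.20393309699995765
 tray ((0.5616714954376221, -0.2016897350549698), (0.2182246893644333, 0.17581111192703247), 74.56719207763672) [0.0037 0.0063 0.0095]
  obj [271. 143.] [0.653 0.001 0.055] 0.062 172
  obj [332. 152.] [ 0.633 -0.148  0.048] 0.052 143
  obj [226. 159.] [0.612 0.114 0.054] 0.08 36
  obj [275. 215.] [ 0.476 -0.009  0.033] 0.038 159
  obj [382. 280.] [ 0.313 -0.28   0.025] 0.031 129
scene cleaner top ((0.5732876062393188, 0.24168679118156433), (0.21881748735904694, 0.20200566947460175), 72.2341537475586) 0.15051858207584934 5745
 high pts 689 [0.1987 0.2037 0.209  0.2273 0.2325]
 wing 180 ((0.550087034702301, 0.24987953901290894), (0.05914030596613884, 0.01734211854636669), 57.853729248046875) [0.55110771 0.2494316  0.2310895 ]
 disc ((0.5516952872276306, 0.24912118911743164), 0.03285760432481766) 0.2041836093663117
 tray ((0.5626707077026367, -0.2034502774477005), (0.22567515075206757, 0.1789439469575882), 74.58934783935547) [0.004  0.0062 0.0094]
  obj [149. 150.] [ 0.317 -0.281  0.026] 0.031 82
  obj [248. 189.] [ 0.478 -0.007  0.033] 0.037 124
  obj [302. 235.] [0.636 0.114 0.054] 0.08 77
  obj [189. 244.] [ 0.64  -0.148  0.046] 0.053 192
  obj [254. 249.] [0.663 0.001 0.054] 0.06 254
```

Both views agree: cap axis (0.5505, 0.2487), disc top 0.204, wing top 0.232, wing at about 54–58° yaw, and the axis matches the neck position predicted from the cleaner. The target is TCP z 0.33 above it with tool x yaw of 54°.

```bash
python3 -m crank '[[0.012,-0.014,-0.02,0,0,-1],[0.03,-0.034,-0.05,0,0,-2],[0.059,-0.069,-0.08,0,0,-4],[0.089,-0.103,-0.1,0,0,-6],[0.119,-0.138,-0.1,0,0,-8],[0.154,-0.179,-0.1,0,0,-10],[0.19,-0.22,-0.1,0,0,-13],[0.226,-0.261,-0.1,0,0,-15],[0.261,-0.303,-0.1,0,0,-18],[0.297,-0.344,-0.1,0,0,-20],[0.332,-0.385,-0.1,0,0,-22],[0.368,-0.426,-0.1,0,0,-25],[0.404,-0.468,-0.1,0,0,-27],[0.439,-0.509,-0.1,0,0,-30],[0.475,-0.55,-0.1,0,0,-32],[0.511,-0.591,-0.1,0,0,-34],[0.54,-0.626,-0.1,0,0,-36],[0.564,-0.653,-0.1,0,0,-38],[0.582,-0.674,-0.1,0,0,-39],[0.594,-0.688,-0.1,0,0,-40]]' 1 60
cat > look.py <<'E'
import sys
from h import *
im,W=grab("wrist");P=cloud(im,W);x,y,z=P[...,0],P[...,1],P[...,2]
s=manip.get_state();print(s["clock"],s["position"].round(4),s["qpos"].round(3),s["contact_force"].round(2),s["moment"].round(3),s["qd"].round(3))
T=T_tool(s);print("tool x yaw",np.degrees(np.arctan2(T[1,0],T[0,0])).round(2),"tilt",T[:3,2].round(4))
near=np.hypot(x-.5505,y-.2487)<.05
c=P[near&(z>.195)&(z<.26)];zt=np.percentile(c[:,2],95)
w=c[c[:,2]>zt-.005];print("wing",len(w),zt.round(4),cv2.minAreaRect(w[:,:2].astype(np.float32)))
dk=c[c[:,2]<zt-.018];print("disc",cv2.minEnclosingCircle(dk[:,:2].astype(np.float32)),np.median(dk[:,2]))
cv2.imwrite(sys.argv[1],im["frame"])
E
python3 look.py pics/w1.png
```

```text
clock: 2.65
position: [0.5503, 0.251, 0.3327]
ee_rot: [-0.001, 0.892, 0.452, 0.001]
contact_force: [0.6, -0.9, 0.0]
width: 0.0855
2.7 [0.5514 0.2526 0.3322] [0.313 0.287 1.244 0.003 1.608 0.945] [2.04 2.15 0.92] [ 0.038 -0.085  0.006] [-0.028 -0.018  0.047 -0.02  -0.002 -0.007]
tool x yaw 53.77 tilt [ 0.001   0.0039 -1.    ]
wing 987 0.2318 ((0.549990713596344, 0.2506197690963745), (0.05994332954287529, 0.013547958806157112), 54.138004302978516)
disc ((0.5501929521560669, 0.2506955564022064), 0.03284379467368126) 0.20322458769198654
```

View pics/w1.png

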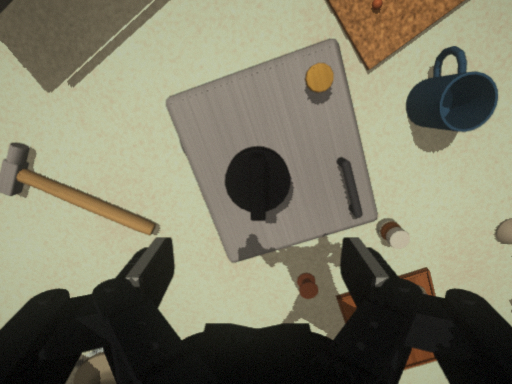

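The wrist view shows the cap at (258,180) midway between the fingers (columns about 160 and 355), with the wing running toward the gripper. The valve and handle are well clear. I'll go down part way and look again once settled.

```bash
python3 -m crank '[[-0.001,0,0.01,0,0,0],[-0.002,0.001,0.03,0,0,0],[-0.003,0.001,0.05,0,0,0],[-0.003,0.001,0.06,0,0,0],[-0.003,0.001,0.06,0,0,0],[-0.003,0.001,0.06,0,0,0],[-0.003,0.001,0.06,0,0,0]]' 1 60
python3 look.py pics/w2.png
```

```text
clock: 3.58
position: [0.5509, 0.2499, 0.2731]
ee_rot: [-0.001, 0.892, 0.452, 0.002]
contact_force: [0.6, 0.9, 0.3]
width: 0.0856
3.625 [0.5508 0.25   0.273 ] [0.309 0.3   1.368 0.003 1.47  0.941] [-0.7   0.51 -0.57] [-0.005 -0.027  0.046] [ 0.003  0.002  0.002  0.003 -0.002 -0.   ]
tool x yaw 53.77 tilt [ 0.0025  0.0043 -1.    ]
wing 1619 0.2318 ((0.5502193570137024, 0.25058549642562866), (0.05941677466034889, 0.013968247920274734), 54.23431396484375)
disc ((0.5501828193664551, 0.25037890672683716), 0.03299284353852272) 0.20325785946918246
```

```bash
python3 -m crank '[[0,0,0.012,0,-0.3,-0.4],[-0.001,0,0.03,0,-0.3,-0.4],[-0.001,0,0.05,0,-0.3,-0.4],[-0.001,0,0.06,0,-0.3,-0.4],[-0.001,0,0.066,0,-0.3,-0.4],[-0.001,0,0.066,0,-0.3,-0.4],[-0.001,0,0.066,0,-0.3,-0.4],[-0.001,0,0.066,0,-0.3,-0.4]]' 0.6 40
cat > st.py <<'E'
from h import *
s=manip.get_state();T=T_tool(s)
print(s["clock"],s["position"].round(4),"yaw",np.degrees(np.arctan2(T[1,0],T[0,0])).round(2),"z",T[:3,2].round(4),"F",s["contact_force"].round(2),"M",s["moment"].round(3),"w",s["width"].round(4),"q",s["qpos"].round(3))
E
python3 st.py
```

```text
clock: 4.62
position: [0.5508, 0.2495, 0.2077]
ee_rot: [-0.0, 0.89, 0.455, 0.0]
contact_force: [-1.0, 0.0, 0.2]
width: 0.0509Traceback (most recent call last):
  File "st.py", line 3, in <module>
    print(s["clock"],s["position"].round(4),"yaw",np.degrees(np.arctan2(T[1,0],T[0,0])).round(2),"z",T[:3,2].round(4),"F",s["contact_force"].round(2),"M",s["moment"].round(3),"w",s["width"].round(4),"q",s["qpos"].round(3))
                                                                                                                                                                                   ^^^^^^^^^^^^^^^^
AttributeError: 'float' object has no attribute 'round'
```

```bash
sed -i 's/s\["width"\].round(4)/round(s["width"],4)/' st.py; python3 -m crank '[[0,0,0,0,0,0],[0,0,0,0,0,0],[0,0,0,0,0,0],[0,0,0,0,0,0],[0,0,0,0,0,0],[0,0,0,0,0,0],[0,0,0,0,0,0],[0,0,0,0,0,0]]' 0 30; python3 st.py;python3 st.py
```

```text
clock: 5.62
position: [0.5509, 0.2496, 0.2079]
ee_rot: [-0.0, 0.89, 0.455, 0.001]
contact_force: [-0.5, -0.1, 4.1]
width: 0.0133
5.625 [0.5509 0.2496 0.2079] yaw 54.17 z [ 1.e-03  6.e-04 -1.e+00] F [-0.5  -0.12  4.08] M [-0.041  0.082 -0.005] w 0.0133 q [0.31  0.333 1.479 0.    1.328 0.936]
5.625 [0.5509 0.2496 0.2079] yaw 54.17 z [ 1.e-03  6.e-04 -1.e+00] F [-0.5  -0.12  4.08] M [-0.041  0.082 -0.005] w 0.0133 q [0.31  0.333 1.479 0.    1.328 0.936]
```

```bash
cat > ok.py <<'E'
# guard: exit 1 when |Mz| reaches the limit, or the pressing force is high
import sys
from h import *
s=manip.get_state();T=T_tool(s);lim=float(sys.argv[1]);m=s["moment"][2]
print(round(s["clock"],2),s["position"].round(4),"yaw",np.degrees(np.arctan2(T[1,0],T[0,0])).round(2),"F",s["contact_force"].round(1),"Mz",m.round(3),flush=True)
sys.exit(int(abs(m)>=lim or abs(s["contact_force"][2])>20))
E
q(){ python3 ok.py 0.085; }; 
python3 -m crank '[[0,0,0,0,0,0],[0,0,0,0,0,0]]' 0 60 >/dev/null && q &&
python3 -m crank '[[0,0,0,0,0,-1],[0,0,0,0,0,-1]]' >/dev/null && q &&
python3 -m crank '[[0,0,0,0,0,-1],[0,0,0,0,0,-1]]' >/dev/null && q &&
python3 -m crank '[[0,0,0,0,0,-1],[0,0,0,0,0,-1]]' >/dev/null && q &&
python3 -m crank '[[0,0,0,0,0,-1],[0,0,0,0,0,-1]]' >/dev/null && q
```

```text
5.88 [0.5509 0.2496 0.208 ] yaw 54.17 F [-1.  -0.6  4.3] Mz -0.027
6.12 [0.5509 0.2496 0.208 ] yaw 55.18 F [-0.1 -0.9  4. ] Mz -0.013
6.38 [0.5509 0.2496 0.208 ] yaw 56.2 F [-1.5  0.2  3.9] Mz 0.004
6.62 [0.5509 0.2496 0.208 ] yaw 57.21 F [-0.1 -0.5  4.2] Mz -0.023
6.88 [0.5509 0.2496 0.208 ] yaw 58.23 F [-0.3  0.   3.5] Mz 0.002
```

```bash
q(){ python3 ok.py 0.07; }; 
python3 -m crank '[[0,0,0,0,0,-1],[0,0,0,0,0,-1]]' >/dev/null && q &&
python3 -m crank '[[0,0,0,0,0,-1],[0,0,0,0,0,-1]]' >/dev/null && q &&
python3 -m crank '[[0,0,0,0,0,-1],[0,0,0,0,0,-1]]' >/dev/null && q &&
python3 -m crank '[[0,0,0,0,0,-1],[0,0,0,0,0,-1]]' >/dev/null && q &&
python3 -m crank '[[0,0,0,0,0,-1],[0,0,0,0,0,-1]]' >/dev/null && q &&
python3 -m crank '[[0,0,0,0,0,-1],[0,0,0,0,0,-1]]' >/dev/null && q &&
python3 -m crank '[[0,0,0,0,0,-1],[0,0,0,0,0,-1]]' >/dev/null && q &&
python3 -m crank '[[0,0,0,0,0,-1],[0,0,0,0,0,-1]]' >/dev/null && q &&
python3 -m crank '[[0,0,0,0,0,-1],[0,0,0,0,0,-1]]' >/dev/null && q &&
python3 -m crank '[[0,0,0,0,0,-1],[0,0,0,0,0,-1]]' >/dev/null && q &&
python3 -m crank '[[0,0,0,0,0,-1],[0,0,0,0,0,-1]]' >/dev/null && q &&
python3 -m crank '[[0,0,0,0,0,-1],[0,0,0,0,0,-1]]' >/dev/null && q &&
python3 -m crank '[[0,0,0,0,0,-1],[0,0,0,0,0,-1]]' >/dev/null && q &&
python3 -m crank '[[0,0,0,0,0,-1],[0,0,0,0,0,-1]]' >/dev/null && q &&
python3 -m crank '[[0,0,0,0,0,-1],[0,0,0,0,0,-1]]' >/dev/null && q
```

```text
7.12 [0.551  0.2496 0.208 ] yaw 59.24 F [0.3 0.4 3.5] Mz -0.044
7.38 [0.551  0.2496 0.208 ] yaw 60.25 F [-0.4 -0.1  2.6] Mz 0.018
7.62 [0.551  0.2495 0.208 ] yaw 61.27 F [ 0.2 -1.3  3.9] Mz 0.017
7.88 [0.551  0.2495 0.208 ] yaw 62.28 F [-1.2  0.1  3. ] Mz -0.028
8.12 [0.551  0.2496 0.208 ] yaw 63.3 F [-0.4 -0.1  4.3] Mz -0.009
8.38 [0.551  0.2495 0.208 ] yaw 64.31 F [-0.2  0.   4.3] Mz 0.014
8.62 [0.5511 0.2495 0.208 ] yaw 65.32 F [ 0.2 -0.5  4.2] Mz -0.05
8.88 [0.5511 0.2495 0.2081] yaw 66.33 F [-0.4 -0.5  4.4] Mz -0.031
9.12 [0.5511 0.2495 0.208 ] yaw 67.34 F [ 0.1 -0.7  4. ] Mz -0.006
9.38 [0.5511 0.2495 0.208 ] yaw 68.36 F [ 0.2 -0.7  3.5] Mz 0.018
9.62 [0.5511 0.2495 0.208 ] yaw 69.37 F [-0.5 -0.4  3.7] Mz -0.019
9.88 [0.5511 0.2495 0.2081] yaw 70.39 F [-0.9  0.5  3.9] Mz 0.031
10.12 [0.5511 0.2495 0.208 ] yaw 71.4 F [-0.3 -0.9  3.7] Mz -0.025
10.38 [0.5511 0.2495 0.208 ] yaw 72.41 F [-0.2 -0.6  2.7] Mz -0.033
10.62 [0.5511 0.2496 0.2081] yaw 73.43 F [ 0.1 -0.3  4.1] Mz -0.028
```

```bash
q(){ python3 ok.py 0.07; }; 
python3 -m crank '[[0,0,0,0,0,-1],[0,0,0,0,0,-1]]' && q &&
python3 -m crank '[[0,0,0,0,0,-1],[0,0,0,0,0,-1]]' >/dev/null && q &&
python3 -m crank '[[0,0,0,0,0,-1],[0,0,0,0,0,-1]]' >/dev/null && q &&
python3 -m crank '[[0,0,0,0,0,-1],[0,0,0,0,0,-1]]' >/dev/null && q &&
python3 -m crank '[[0,0,0,0,0,-1],[0,0,0,0,0,-1]]' >/dev/null && q &&
python3 -m crank '[[0,0,0,0,0,-1],[0,0,0,0,0,-1]]' >/dev/null && q &&
python3 -m crank '[[0,0,0,0,0,-1],[0,0,0,0,0,-1]]' >/dev/null && q &&
python3 -m crank '[[0,0,0,0,0,-1],[0,0,0,0,0,-1]]' >/dev/null && q &&
python3 -m crank '[[0,0,0,0,0,-1],[0,0,0,0,0,-1]]' >/dev/null && q &&
python3 -m crank '[[0,0,0,0,0,-1],[0,0,0,0,0,-1]]' >/dev/null && q &&
python3 -m crank '[[0,0,0,0,0,-1],[0,0,0,0,0,-1]]' >/dev/null && q &&
python3 -m crank '[[0,0,0,0,0,-1],[0,0,0,0,0,-1]]' >/dev/null && q &&
python3 -m crank '[[0,0,0,0,0,-1],[0,0,0,0,0,-1]]' >/dev/null && q &&
python3 -m crank '[[0,0,0,0,0,-1],[0,0,0,0,0,-1]]' >/dev/null && q &&
python3 -m crank '[[0,0,0,0,0,-1],[0,0,0,0,0,-1]]' >/dev/null && q
```

```text
clock: 10.88
position: [0.5511, 0.2495, 0.208]
ee_rot: [0.0, 0.796, 0.605, 0.001]
contact_force: [0.0, -0.4, 4.6]
width: 0.0131
10.88 [0.5511 0.2495 0.208 ] yaw 74.44 F [ 0.  -0.4  4.6] Mz -0.011
11.12 [0.5512 0.2495 0.208 ] yaw 75.46 F [ 0.4 -0.3  3.5] Mz 0.068
11.38 [0.5512 0.2495 0.2081] yaw 76.47 F [-0.3  0.2  4.1] Mz 0.016
11.62 [0.5512 0.2495 0.2081] yaw 77.48 F [ 0.2 -0.1  3.9] Mz 0.069
11.88 [0.5512 0.2495 0.208 ] yaw 78.49 F [-0.2  0.4  3.7] Mz -0.006
12.12 [0.5512 0.2495 0.2081] yaw 79.51 F [ 0.2 -0.   3.9] Mz -0.035
12.38 [0.5512 0.2495 0.2081] yaw 80.52 F [-0.4 -0.5  4.3] Mz 0.009
12.62 [0.5512 0.2495 0.2081] yaw 81.53 F [-0.5 -0.1  4.1] Mz -0.03
12.88 [0.5511 0.2495 0.2081] yaw 82.55 F [-1.5 -0.7  4.9] Mz -0.082
```

```bash
for i in 1; do python3 -m crank '[[0,0,0,0,0,0]]' >/dev/null; python3 ok.py 1; python3 -m crank '[[0,0,0,0,0,0]]'>/dev/null; python3 ok.py 1; python3 -m crank '[[0,0,0,0,0,0]]'>/dev/null; python3 ok.py 1; done
```

```text
13.0 [0.5511 0.2495 0.2081] yaw 82.55 F [ 0.2 -0.5  4. ] Mz -0.055
13.12 [0.551  0.2495 0.2081] yaw 82.55 F [-1.3 -0.   3.6] Mz -0.026
13.25 [0.5511 0.2495 0.2081] yaw 82.54 F [-0.6  0.4  4.1] Mz -0.085
```

```bash
cat > avg.py <<'E'
import time
from h import *
# average over camera-call periods (0.05 s each, the arm holds)
M=[];F=[]
for i in range(8):
    viewer.get_image("top");s=manip.get_state();M.append(s["moment"][2]);F.append(s["contact_force"])
T=T_tool(s);print(round(s["clock"],2),s["position"].round(4),"yaw",np.degrees(np.arctan2(T[1,0],T[0,0])).round(2),"Mz mean",np.mean(M).round(3),"sd",np.std(M).round(3),"F",np.mean(F,0).round(2))
E
python3 -m crank '[[0,0,0,0,0,-0.5],[0,0,0,0,0,-0.5]]' >/dev/null; python3 avg.py
```

```text
13.9 [0.551  0.2495 0.2081] yaw 83.04 Mz mean -0.038 sd 0.029 F [-0.69 -0.24  3.95]
```

```bash
python3 -m crank '[[0,0,0,0,0,-0.5],[0,0,0,0,0,-0.5]]' >/dev/null; python3 avg.py
```

```text
14.55 [0.5509 0.2495 0.208 ] yaw 83.55 Mz mean -0.056 sd 0.027 F [-0.9  -0.56  4.18]
```

```bash
python3 -m crank '[[0,0,0,0,0,-0.5],[0,0,0,0,0,-0.5]]' >/dev/null; python3 avg.py
```

```text
15.2 [0.5508 0.2495 0.208 ] yaw 84.05 Mz mean -0.055 sd 0.021 F [-1.58 -0.4   4.42]
```

```bash
python3 -m crank '[[0,0,0,0,0,-0.6],[0,0,0,0,0,-0.6]]' >/dev/null; python3 avg.py
```

```text
15.85 [0.5507 0.2495 0.208 ] yaw 84.65 Mz mean -0.063 sd 0.03 F [-1.77 -0.26  4.29]
```

```bash
python3 -m crank '[[0,0,0,0,0,-0.6],[0,0,0,0,0,-0.6]]' >/dev/null; python3 avg.py
```

```text
16.5 [0.5507 0.2495 0.208 ] yaw 85.25 Mz mean -0.081 sd 0.024 F [-2.17 -0.11  4.71]
```

```bash
python3 -m crank '[[0,0,0,0,0,-0.6],[0,0,0,0,0,-0.6]]' >/dev/null; python3 avg.py
```

```text
17.15 [0.5505 0.2495 0.208 ] yaw 85.85 Mz mean -0.108 sd 0.029 F [-2.63 -0.53  5.24]
```

```bash
python3 -m crank '[[0,0,0,0,0,-0.6],[0,0,0,0,0,-0.6]]' >/dev/null; python3 avg.py
```

```text
17.8 [0.5504 0.2495 0.208 ] yaw 86.45 Mz mean -0.13 sd 0.031 F [-2.84 -0.41  5.59]
```

```bash
python3 -m crank '[[0,0,0,0,0,0],[0,0,0,0,0,0],[0,0,0,0,0,0],[0,0,0,0,0,0],[0,0,0,0,0,0],[0,0,0,0,0,0],[0,0,0,0,0,0],[0,0,0,0,0,0],[0,0,0,0,0,0],[0,0,0,0,0,0]]' >/dev/null; python3 avg.py; python3 st.py
```

```text
19.45 [0.5504 0.2494 0.208 ] yaw 86.45 Mz mean -0.108 sd 0.02 F [-3.16 -0.84  4.85]
19.45 [0.5504 0.2494 0.208 ] yaw 86.45 z [ 2.e-04  3.e-04 -1.e+00] F [-3.42 -1.31  4.51] M [-0.147  0.597 -0.09 ] w 0.0128 q [0.31  0.333 1.48  0.    1.329 0.372]
```

```bash
python3 -m crank '[[0,0,0.001,0,0,0],[0,0,0.002,0,0,0],[0,0,0.002,0,0,0]]' >/dev/null && python3 ok.py 0.25 &&
python3 -m crank '[[0,0,0.001,0,0,0],[0,0,0.001,0,0,0]]' >/dev/null && python3 ok.py 0.25 &&
python3 -m crank '[[0,0,0.001,0,0,0],[0,0,0.001,0,0,0]]' >/dev/null && python3 ok.py 0.25 &&
python3 -m crank '[[0,0,0.001,0,0,0],[0,0,0.001,0,0,0]]' >/dev/null && python3 ok.py 0.25 && python3 avg.py
```

```text
19.82 [0.5505 0.2494 0.2061] yaw 86.46 F [-2.7 -0.3  4.7] Mz -0.025
20.07 [0.5505 0.2495 0.2055] yaw 86.48 F [-2.7  0.2  7.6] Mz -0.066
20.32 [0.5505 0.2494 0.205 ] yaw 86.49 F [-2.5 -1.   7.4] Mz 0.0
20.57 [0.5505 0.2495 0.2045] yaw 86.51 F [-3.6 -0.8  7.6] Mz -0.051
20.98 [0.5505 0.2495 0.2046] yaw 86.51 Mz mean -0.022 sd 0.038 F [-3.67 -0.66  7.62]
```

```bash
python3 -m crank '[[0,0,0.0015,0,0,0],[0,0,0.0015,0,0,0]]' >/dev/null && python3 ok.py 0.25 &&
python3 -m crank '[[0,0,0.0015,0,0,0],[0,0,0.0015,0,0,0]]' >/dev/null && python3 ok.py 0.25 &&
python3 -m crank '[[0,0,0.001,0,0,0],[0,0,0.001,0,0,0]]' >/dev/null && python3 ok.py 0.25 && python3 avg.py
```

```text
21.23 [0.5505 0.2494 0.2038] yaw 86.53 F [-3.4 -1.9  6.8] Mz 0.045
21.48 [0.5505 0.2495 0.2031] yaw 86.54 F [-3.8 -0.4  8.8] Mz -0.023
21.73 [0.5505 0.2495 0.2031] yaw 86.56 F [-4.  -0.8  9.4] Mz -0.022
22.12 [0.5505 0.2494 0.2031] yaw 86.56 Mz mean -0.028 sd 0.025 F [-3.87 -1.39  9.3 ]
```

```bash
python3 -m crank '[[0,0,0.0018,0,0,0],[0,0,0.0018,0,0,0],[0,0,0.0018,0,0,0]]' >/dev/null && python3 ok.py 0.25 && python3 avg.py
python3 - <<'E'
from h import *
im,W=grab("scene");cv2.imwrite("pics/s3.png",cv2.resize(im["frame"][90:290,240:480],None,fx=3,fy=3))
E
```

```text
22.5 [0.5504 0.2495 0.2024] yaw 86.58 F [-3.3 -1.5  9. ] Mz -0.041
22.9 [0.5504 0.2494 0.2024] yaw 86.57 Mz mean -0.039 sd 0.026 F [-4.14 -1.03  9.54]
```

View pics/s3.png

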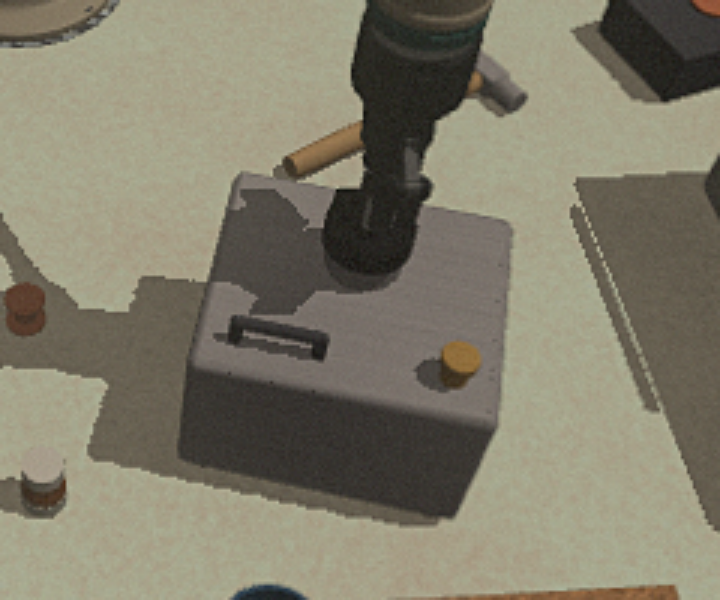

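The picture shows the fingers on the cap at (370,230) and nothing else disturbed. Next is a depth check of how far the disc has gone down (it was 0.2042 in the scene view, 0.2039 in the top view).

```bash
cat > disc.py <<'E'
from h import *
def rim(im,W):
    P=cloud(im,W);x,y,z=P[...,0],P[...,1],P[...,2];r=np.hypot(x-.5505,y-.2495)
    m=(r>.02)&(r<.031)&(z>.19)&(z<.2085);return m.sum(),np.median(z[m]).round(4),np.percentile(z[m],[25,75]).round(4)
for n in ["scene","top"]:
    d=dict(np.load(f"{n}0.npz"));print(n,"before",rim(d,d["W"]));print(n,"now",rim(*grab(n)))
E
python3 disc.py; python3 ok.py 1
```

```text
scene before (np.int64(181), np.float64(0.2038), array([0.2026, 0.2046]))
scene now (np.int64(167), np.float64(0.1985), array([0.1973, 0.1999]))
top before (np.int64(330), np.float64(0.204), array([0.203 , 0.2049]))
top now (np.int64(158), np.float64(0.1981), array([0.1971, 0.1995]))
23.05 [0.5505 0.2495 0.2023] yaw 86.58 F [-3.4 -0.7  8.9] Mz -0.005
```

```bash
q(){ python3 ok.py 0.15; };
python3 -m crank '[[0,0,0.0013,0,0,-1],[0,0,0.0013,0,0,-3],[0,0,0.0013,0,0,-5],[0,0,0.0013,0,0,-6],[0,0,0.0013,0,0,-6]]' >/dev/null && q &&
python3 -m crank '[[0,0,0.0012,0,0,-2],[0,0,0.0012,0,0,-4],[0,0,0.0012,0,0,-6],[0,0,0.0012,0,0,-6]]' >/dev/null && q &&
python3 -m crank '[[0,0,0.0012,0,0,-2],[0,0,0.0012,0,0,-4],[0,0,0.0012,0,0,-6],[0,0,0.0012,0,0,-6]]' >/dev/null && q && python3 avg.py
```

```text
23.68 [0.5513 0.2497 0.2025] yaw 92.6 F [-2.4 -0.9  9.2] Mz 0.003
24.18 [0.5522 0.25   0.2026] yaw 98.62 F [-3.2 -1.3 10.4] Mz -0.036
24.68 [0.5531 0.2504 0.2027] yaw 104.65 F [-2.5 -0.9  8.8] Mz 0.005
25.07 [0.5531 0.2504 0.2027] yaw 104.64 Mz mean -0.002 sd 0.025 F [-2.91 -0.44  9.46]
```

```bash
python3 st.py; python3 disc.py; python3 -m crank '[[0,0,0.0012,0,0,0],[0,0,0.0012,0,0,0]]' >/dev/null; python3 st.py
```

```text
25.075 [0.5531 0.2504 0.2027] yaw 104.64 z [ 0.0126  0.0038 -0.9999] F [-2.94 -0.92 10.04] M [-0.137  0.598 -0.033] w 0.0126 q [ 0.311  0.333  1.492 -0.     1.303  0.055]
scene before (np.int64(181), np.float64(0.2038), array([0.2026, 0.2046]))
scene now (np.int64(172), np.float64(0.1988), array([0.198 , 0.1999]))
top before (np.int64(330), np.float64(0.204), array([0.203 , 0.2049]))
top now (np.int64(138), np.float64(0.1984), array([0.1968, 0.1997]))
25.425 [0.5532 0.2504 0.2026] yaw 104.66 z [ 0.0135  0.0039 -0.9999] F [-4.2   0.17  9.09] M [-0.229  0.878 -0.01 ] w 0.0128 q [ 0.311  0.333  1.493 -0.     1.301  0.055]
```

The tool has crept 0.8° in tilt (and 2.7 mm) because each call starts again from the measured pose under load. I'll straighten it first and keep pressing.

```bash
python3 -m crank '[[0,-0.0007,0.0012,0.2,0,0],[0,-0.0014,0.0012,0.4,0,0],[0,-0.0021,0.0012,0.6,0,0],[0,-0.0028,0.0012,0.8,0,0],[0,-0.0028,0.0012,0.8,0,0]]' >/dev/null; python3 st.py; python3 avg.py
```

```text
26.05 [0.5532 0.2504 0.2032] yaw 104.67 z [ 0.0068  0.0023 -1.    ] F [-0.08 -0.47  9.01] M [-0.061  0.051  0.03 ] w 0.0126 q [0.31  0.336 1.486 0.    1.311 0.054]
26.45 [0.5532 0.2504 0.2032] yaw 104.67 Mz mean -0.006 sd 0.028 F [-0.   -0.08  9.3 ]
```

```bash
python3 -m crank '[[0,0,0.0015,0.2,0,0],[0,0,0.002,0.4,0,0],[0,0,0.002,0.4,0,0]]' >/dev/null; python3 st.py; python3 disc.py
```

```text
26.825 [0.5536 0.2505 0.2023] yaw 104.69 z [ 0.0017  0.001  -1.    ] F [-3.24 -0.76  9.44] M [-0.206  0.703 -0.054] w 0.0129 q [0.31  0.34  1.483 0.    1.317 0.054]
scene before (np.int64(181), np.float64(0.2038), array([0.2026, 0.2046]))
scene now (np.int64(170), np.float64(0.1984), array([0.1974, 0.1998]))
top before (np.int64(330), np.float64(0.204), array([0.203 , 0.2049]))
top now (np.int64(134), np.float64(0.1978), array([0.1968, 0.1993]))
```

```bash
q(){ python3 ok.py 0.15; };
python3 -m crank '[[0,-0.001,0.0012,0,0,0],[0,-0.002,0.0012,0,0,-1],[0,-0.003,0.0013,0,0,-3],[0,-0.003,0.0013,0,0,-5],[0,-0.003,0.0013,0,0,-7],[0,-0.003,0.0013,0,0,-9],[0,-0.003,0.0013,0,0,-10],[0,-0.003,0.0013,0,0,-10]]' >/dev/null && q && python3 st.py && python3 disc.py
```

```text
27.93 [0.5532 0.2507 0.2029] yaw 114.71 F [-0.2 -0.2  9.2] Mz -0.034
27.925 [0.5532 0.2507 0.2029] yaw 114.71 z [ 0.0084  0.0033 -1.    ] F [-0.23 -0.24  9.22] M [ 0.074  0.01  -0.034] w 0.0127 q [ 3.110e-01  3.360e-01  1.488e+00  1.000e-03  1.309e+00 -1.210e-01]
scene before (np.int64(181), np.float64(0.2038), array([0.2026, 0.2046]))
scene now (np.int64(179), np.float64(0.1989), array([0.1982, 0.1999]))
top before (np.int64(330), np.float64(0.204), array([0.203 , 0.2049]))
top now (np.int64(118), np.float64(0.1986), array([0.1974, 0.2001]))
```

```bash
q(){ python3 ok.py 0.15; };
python3 -m crank '[[0,-0.001,0.0018,0.2,0,0],[0,-0.002,0.0022,0.4,0,0],[0,-0.002,0.0022,0.4,0,-2],[0,-0.002,0.0022,0.4,0,-4],[0,-0.002,0.0022,0.4,0,-6],[0,-0.002,0.0022,0.4,0,-8],[0,-0.002,0.0022,0.4,0,-8]]' >/dev/null && q && python3 st.py && python3 disc.py
```

```text
28.9 [0.5536 0.2507 0.2025] yaw 122.72 F [-0.6 -0.1  7.7] Mz -0.022
28.9 [0.5536 0.2507 0.2025] yaw 122.72 z [ 0.0081  0.0022 -1.    ] F [-0.58 -0.05  7.66] M [ 0.044  0.21  -0.022] w 0.0125 q [ 0.311  0.337  1.487 -0.     1.309 -0.26 ]
scene before (np.int64(181), np.float64(0.2038), array([0.2026, 0.2046]))
scene now (np.int64(173), np.float64(0.1986), array([0.1978, 0.1996]))
top before (np.int64(330), np.float64(0.204), array([0.203 , 0.2049]))
top now (np.int64(98), np.float64(0.1982), array([0.1971, 0.1995]))
```

```bash
q(){ python3 ok.py 0.1; };
python3 -m crank '[[0,-0.001,0.0018,0.2,0,0],[0,-0.001,0.0018,0.3,0,-1],[0,-0.001,0.0018,0.3,0,-3],[0,-0.001,0.0018,0.3,0,-5],[0,-0.001,0.0018,0.3,0,-7],[0,-0.001,0.0018,0.3,0,-7]]' >/dev/null && q &&
python3 -m crank '[[0,-0.001,0.0014,0.1,0,-1],[0,-0.001,0.0014,0.2,0,-2],[0,-0.001,0.0014,0.2,0,-2]]' >/dev/null && q && 
python3 -m crank '[[0,-0.001,0.0014,0.1,0,-1],[0,-0.001,0.0014,0.2,0,-2],[0,-0.001,0.0014,0.2,0,-2]]' >/dev/null && q; python3 st.py; python3 disc.py
```

```text
29.75 [0.5538 0.2505 0.2022] yaw 129.74 F [-2.  -0.3 11.1] Mz 0.013
30.12 [0.5538 0.2503 0.2023] yaw 131.75 F [-3.6 -0.9  9.5] Mz -0.107
30.125 [0.5538 0.2503 0.2023] yaw 131.75 z [ 7.2e-03 -8.0e-04 -1.0e+00] F [-3.58 -0.86  9.5 ] M [-0.064  0.692 -0.107] w 0.0126 q [ 0.312  0.338  1.486 -0.003  1.311 -0.416]
scene before (np.int64(181), np.float64(0.2038), array([0.2026, 0.2046]))
scene now (np.int64(177), np.float64(0.1982), array([0.1975, 0.1991]))
top before (np.int64(330), np.float64(0.204), array([0.203 , 0.2049]))
top now (np.int64(83), np.float64(0.1981), array([0.1968, 0.1993]))
```

```bash
python3 avg.py; python3 -m crank '[[0,-0.001,0.0012,0.1,0,-1],[0,-0.001,0.0012,0.1,0,-1.5],[0,-0.001,0.0012,0.1,0,-1.5]]' >/dev/null; python3 avg.py
```

```text
30.62 [0.5538 0.2503 0.2023] yaw 131.74 Mz mean -0.076 sd 0.023 F [-3.19 -0.33 10.07]
31.4 [0.5537 0.2501 0.2023] yaw 133.24 Mz mean -0.103 sd 0.032 F [-3.59 -0.67  8.95]
```

```bash
python3 -m crank '[[0.001,-0.001,0.0012,0.1,0.2,0],[0.002,-0.002,0.0012,0.2,0.3,0],[0.002,-0.002,0.0012,0.2,0.3,0]]' >/dev/null; python3 avg.py; python3 st.py;  python3 -m crank '[[0,0,0.0012,0,0,-1],[0,0,0.0012,0,0,-1]]' >/dev/null; python3 avg.py
```

```text
32.17 [0.5535 0.2501 0.2024] yaw 133.24 Mz mean -0.091 sd 0.044 F [ 0.22 -1.36  7.53]
32.175 [0.5535 0.2501 0.2024] yaw 133.24 z [ 0.0083  0.001  -1.    ] F [-0.42 -0.91  7.63] M [-0.235 -0.103 -0.128] w 0.013 q [ 0.311  0.337  1.488 -0.002  1.309 -0.443]
32.83 [0.5536 0.25   0.2023] yaw 134.25 Mz mean -0.096 sd 0.036 F [-3.81 -1.26  9.45]
```

```bash
cat > wing.py <<'E'
from h import *
s=manip.get_state();T=T_tool(s);Ti=np.linalg.inv(T)
for n in ["wrist","top","scene"]:
    im,W=grab(n);P=cloud(im,W);r=np.hypot(P[...,0]-T[0,3],P[...,1]-T[1,3])
    L=P@Ti[:3,:3].T+Ti[:3,3]
    for sg in (1,-1):
        m=(r<.034)&(sg*L[...,0]>.014)&(L[...,2]<-.006)&(L[...,2]>-.035)&(abs(L[...,1])<.02)
        if m.sum()<15: continue
        q=L[m];t=q[q[:,2]<np.percentile(q[:,2],10)+.005]
        v=np.polyfit(t[:,0],t[:,1],1) if len(t)>10 else None
        print(n,sg,m.sum(),len(t),"y mean",t[:,1].mean().round(4),"y range",np.percentile(t[:,1],[3,97]).round(4),"x",np.percentile(t[:,0],[3,97]).round(3),"z top",t[:,2].min().round(4),"slope deg",None if v is None else np.degrees(v[0]).round(1))
    if n=="wrist": cv2.imwrite("pics/w4.png",im["frame"][100:384])
    if n=="top": cv2.imwrite("pics/t4.png",cv2.resize(im["frame"][100:240,90:250],None,fx=4,fy=4))
E
python3 wing.py
```

```text
wrist 1 1266 1027 y mean 0.0001 y range [-0.0062  0.0064] x [0.014 0.03 ] z top -0.0251 slope deg -0.1
wrist -1 720 720 y mean 0.0001 y range [-0.0064  0.0066] x [-0.029 -0.015] z top -0.0249 slope deg -0.3
top -1 50 32 y mean -0.0015 y range [-0.0062  0.0039] x [-0.03  -0.018] z top -0.0285 slope deg -16.5
scene -1 87 46 y mean 0.0003 y range [-0.0069  0.0067] x [-0.031 -0.015] z top -0.0268 slope deg 3.3
```

View pics/w4.png

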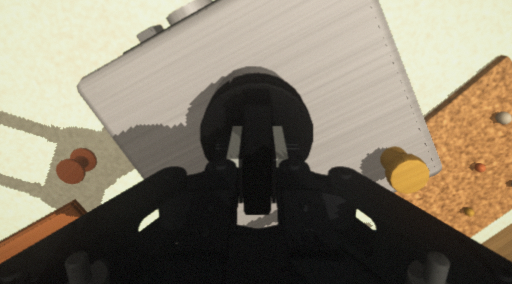

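The wrist view shows the wing centred and square between the pads (slope −0.2°), so cap angle equals tool yaw. That puts it about 0.87 rad past the stop. I'll turn 1.3° more, then test for freedom with a gentle lift.

```bash
python3 -m crank '[[0,0,0.0012,0,0,-0.7],[0,0,0.0012,0,0,-1.3],[0,0,0.0012,0,0,-1.3]]' >/dev/null; python3 avg.py; python3 -m crank '[[0,0,-0.001,0,0,0],[0,0,-0.002,0,0,0],[0,0,-0.004,0,0,0],[0,0,-0.006,0,0,0],[0,0,-0.006,0,0,0]]' >/dev/null; python3 avg.py; python3 disc.py
```

```text
33.75 [0.5535 0.2498 0.2023] yaw 135.54 Mz mean -0.139 sd 0.015 F [-4.31 -1.75  9.86]
34.77 [0.5533 0.2497 0.2084] yaw 135.54 Mz mean -0.088 sd 0.024 F [-2.6  -0.91  2.67]
scene before (np.int64(181), np.float64(0.2038), array([0.2026, 0.2046]))
scene now (np.int64(170), np.float64(0.2043), array([0.2032, 0.2052]))
top before (np.int64(330), np.float64(0.204), array([0.203 , 0.2049]))
top now (np.int64(77), np.float64(0.2045), array([0.2032, 0.2055]))
```

```bash
python3 -m crank '[[0,0,-0.001,0,0,0],[0,0,-0.002,0,0,0],[0,0,-0.003,0,0,0],[0,0,-0.004,0,0,0],[0,0,-0.004,0,0,0]]' >/dev/null; python3 avg.py
```

```text
35.9 [0.5529 0.2494 0.212 ] yaw 135.54 Mz mean -0.034 sd 0.041 F [-2.66 -2.05 -4.18]
```

```bash
python3 -m crank '[[0,0,-0.001,0,0,0],[0,0,-0.002,0,0,0],[0,0,-0.002,0,0,0]]' >/dev/null; python3 avg.py; python3 st.py; python3 disc.py
```

```text
36.67 [0.5528 0.2493 0.2143] yaw 135.54 Mz mean -0.079 sd 0.023 F [-3.23 -2.98 -1.88]
36.675 [0.5528 0.2493 0.2143] yaw 135.54 z [ 8.9e-03 -1.0e-04 -1.0e+00] F [-2.79 -4.58 -1.16] M [-0.616  0.766 -0.08 ] w 0.0129 q [ 0.311  0.328  1.471 -0.003  1.334 -0.484]
scene before (np.int64(181), np.float64(0.2038), array([0.2026, 0.2046]))
scene now (np.int64(19), np.float64(0.2082), array([0.2077, 0.2084]))
top before (np.int64(330), np.float64(0.204), array([0.203 , 0.2049]))
top now (np.int64(8), np.float64(0.2079), array([0.2077, 0.2081]))
```

Free: it has risen past the closed height with only about weight on the wrist. I'll straighten the tilt and draw it straight up.

```bash
python3 -m crank '[[0,-0.0005,-0.001,0.2,0.2,0],[0,-0.001,-0.003,0.4,0.4,0],[0,-0.0014,-0.006,0.4,0.4,0],[0,-0.0014,-0.006,0.4,0.4,0]]' >/dev/null; python3 avg.py; python3 st.py
```

```text
37.625 [0.5518 0.2484 0.2202] yaw 135.54 z [-9.e-04 -0.e+00 -1.e+00] F [ 0.19  0.66 -1.23] M [-0.058  0.056  0.009] w 0.013 q [ 0.308  0.328  1.456  0.     1.358 -0.487]Traceback (most recent call last):
  File "avg.py", line 6, in <module>
    viewer.get_image("top");s=manip.get_state();M.append(s["moment"][2]);F.append(s["contact_force"])
    ~~~~~~~~~~~~~~~~^^^^^^^
ValueError: 200 camera calls are used up
```

Camera calls are used up, because my averaging helper spent them. The tray, jar and cap poses are all measured, and the rest goes by force and pose. Lifting clear now.

```bash
python3 -m crank '[[0,0,-0.003,0,0,0],[0,0,-0.008,0,0,0],[0,0,-0.014,0,0,0],[0,0,-0.02,0,0,0],[0,0,-0.02,0,0,0]]' 0 60 >/dev/null; python3 st.py; python3 -m crank '[[0,0,-0.004,0,0,0],[0,0,-0.012,0,0,0],[0,0,-0.024,0,0,0],[0,0,-0.036,0,0,0],[0,0,-0.048,0,0,0],[0,0,-0.056,0,0,0],[0,0,-0.06,0,0,0],[0,0,-0.06,0,0,0]]' >/dev/null; python3 st.py
```

```text
38.25 [0.5523 0.2485 0.2411] yaw 135.54 z [ 7.e-04  5.e-04 -1.e+00] F [ 0.85  0.72 -1.11] M [-0.003  0.011 -0.027] w 0.0125 q [ 0.308  0.317  1.421  0.     1.403 -0.487]
39.25 [0.5522 0.2485 0.3012] yaw 135.54 z [ 8.e-04  5.e-04 -1.e+00] F [-0.19 -0.56 -1.53] M [ 0.019 -0.032 -0.021] w 0.013 q [ 0.308  0.294  1.309  0.     1.538 -0.487]
```

```bash
python3 -m crank '[[-0.003,-0.003,0,0,0,0],[-0.01,-0.01,0,0,0,0],[-0.022,-0.024,0,0,0,0],[-0.041,-0.045,0,0,0,0],[-0.064,-0.069,0,0,0,0],[-0.089,-0.097,0,0,0,0],[-0.118,-0.128,0,0,0,0],[-0.147,-0.159,0,0,0,0],[-0.175,-0.19,0,0,0,0],[-0.204,-0.221,0,0,0,0],[-0.233,-0.253,0,0,0,0],[-0.258,-0.28,0,0,0,0],[-0.281,-0.304,0,0,0,0],[-0.297,-0.322,0,0,0,0],[-0.309,-0.336,0,0,0,0],[-0.316,-0.343,0,0,0,0],[-0.319,-0.346,0,0,0,0],[-0.319,-0.346,0,0,0,0],[-0.319,-0.346,0,0,0,0]]' >/dev/null; python3 st.py
```

```text
41.625 [ 0.5377 -0.2211  0.3011] yaw 135.6 z [ 9.e-04  9.e-04 -1.e+00] F [ 0.08  0.27 -1.41] M [ 0.015 -0.001  0.007] w 0.0128 q [-5.100e-01  2.560e-01  1.363e+00  1.000e-03  1.523e+00 -1.306e+00]
```

```bash
python3 -m crank '[[0,0,0.005,0,0,0],[0,0,0.018,0,0,0],[0,0,0.04,0,0,0],[0,0,0.068,0,0,0],[0,0,0.098,0,0,0],[0,0,0.128,0,0,0],[0,0,0.158,0,0,0],[0,0,0.185,0,0,0],[0,0,0.208,0,0,0],[0,0,0.226,0,0,0],[0,0,0.238,0,0,0],[0,0,0.246,0,0,0],[0,0,0.25,0,0,0],[0,0,0.25,0,0,0],[0,0,0.25,0,0,0]]' >/dev/null; python3 st.py
```

```text
43.5 [ 0.5384 -0.2212  0.0516] yaw 135.6 z [ 2.e-03  2.e-04 -1.e+00] F [ 0.79  0.18 -1.02] M [-0.01   0.024 -0.007] w 0.0127 q [-5.100e-01  4.380e-01  1.744e+00  1.000e-03  9.580e-01 -1.307e+00]
```

```bash
cat > td.py <<'E'
import sys
from h import *
s=manip.get_state();print(s["clock"],s["position"].round(4),s["contact_force"].round(1),flush=True);sys.exit(int(s["contact_force"][2]>1.5))
E
python3 -m crank '[[0,0,0.002,0,0,0],[0,0,0.004,0,0,0],[0,0,0.004,0,0,0]]' >/dev/null && python3 td.py &&
python3 -m crank '[[0,0,0.001,0,0,0],[0,0,0.001,0,0,0]]' >/dev/null && python3 td.py &&
python3 -m crank '[[0,0,0.001,0,0,0],[0,0,0.001,0,0,0]]' >/dev/null && python3 td.py &&
python3 -m crank '[[0,0,0.001,0,0,0],[0,0,0.001,0,0,0]]' >/dev/null && python3 td.py &&
python3 -m crank '[[0,0,0.001,0,0,0],[0,0,0.001,0,0,0]]' >/dev/null && python3 td.py &&
python3 -m crank '[[0,0,0.001,0,0,0],[0,0,0.001,0,0,0]]' >/dev/null && python3 td.py &&
python3 -m crank '[[0,0,0.001,0,0,0],[0,0,0.001,0,0,0]]' >/dev/null && python3 td.py; python3 st.py
```

```text
43.875 [ 0.5382 -0.221   0.0475] [-0.7  1.  -1.2]
44.125 [ 0.5381 -0.221   0.0463] [ 0.   0.4 -0.7]
44.375 [ 0.538  -0.2209  0.0453] [-0.2  0.7 -0.7]
44.625 [ 0.5382 -0.2211  0.045 ] [-1.1  0.1  5.6]
44.625 [ 0.5382 -0.2211  0.045 ] yaw 135.6 z [ 1.7e-03  3.0e-04 -1.0e+00] F [-1.05  0.15  5.61] M [0.179 0.205 0.049] w 0.0128 q [-5.100e-01  4.450e-01  1.751e+00  1.000e-03  9.440e-01 -1.307e+00]
```

Touchdown at TCP z 0.045, against a prediction of 0.044. Releasing gently.

```bash
python3 -m crank '[[0,0,-0.0003,0,0,0],[0,0,-0.0003,0,0,0],[0,0,-0.0003,0,0,0]]' 0 20 >/dev/null; python3 st.py; python3 -m crank '[[0,0,0,0,0,0],[0,0,0,0,0,0],[0,0,0,0,0,0],[0,0,0,0,0,0]]' 0.25 20 >/dev/null; python3 st.py; python3 -m crank '[[0,0,0,0,0,0],[0,0,0,0,0,0],[0,0,0,0,0,0]]' 0.5 >/dev/null; python3 st.py
```

```text
45.0 [ 0.5382 -0.221   0.045 ] yaw 135.6 z [ 1.5e-03  5.0e-04 -1.0e+00] F [ 0.44  0.34 -2.37] M [ 0.062 -0.008 -0.026] w 0.0128 q [-5.100e-01  4.450e-01  1.751e+00  1.000e-03  9.440e-01 -1.307e+00]
45.5 [ 0.5382 -0.2211  0.045 ] yaw 135.6 z [ 1.6e-03  4.0e-04 -1.0e+00] F [-0.19 -0.21  0.1 ] M [ 0.016 -0.031  0.009] w 0.0214 q [-5.100e-01  4.450e-01  1.751e+00  1.000e-03  9.440e-01 -1.307e+00]
45.875 [ 0.5382 -0.221   0.0451] yaw 135.6 z [ 1.7e-03  4.0e-04 -1.0e+00] F [ 0.49 -0.45 -0.55] M [-0.029  0.014 -0.012] w 0.0425 q [-5.100e-01  4.450e-01  1.751e+00  1.000e-03  9.440e-01 -1.307e+00]
```

```bash
python3 -m crank '[[0,0,-0.004,0,0,0],[0,0,-0.012,0,0,0],[0,0,-0.024,0,0,0],[0,0,-0.04,0,0,0],[0,0,-0.06,0,0,0],[0,0,-0.085,0,0,0],[0,0,-0.11,0,0,0],[0,0,-0.135,0,0,0],[0,0,-0.155,0,0,0],[0,0,-0.165,0,0,0],[0,0,-0.17,0,0,0],[0,0,-0.17,0,0,0],[0,0,-0.17,0,0,0]]' >/dev/null; python3 st.py; python3 -c "
from h import *
try: viewer.get_image('wrist'); print('cam ok')
except Exception as e: print(e)
print(job.sign_off())"
```

```text
47.5 [ 0.5375 -0.2209  0.2142] yaw 135.6 z [ 2.0e-04  1.2e-03 -1.0e+00] F [ 0.8  -0.88 -0.07] M [ 0.018  0.02  -0.037] w 0.0427 q [-5.100e-01  2.950e-01  1.520e+00  1.000e-03  1.327e+00 -1.307e+00]
200 camera calls are used up
the job is handed in; nothing more can be done
None
```

I took the cap off and set it down in the tray, and the job was handed in at 47.5 s. I could not get a final picture, because my moment-averaging script used up the 200 camera calls just after the cap came free.

- **First stop:** I turned the cap anticlockwise about 0.55 rad, until the averaged moment reached 0.11–0.13 N m. I held it there for about 2 s. The moment climbed more slowly than the text says, about 0.1 N m per 0.045 rad, so the exact stop angle is uncertain by about 0.03 rad.
- **Press and turn:** I pressed the cap down 5–6 mm with a reading of about 11 N at most. It then went about 0.86–0.9 rad past the stop, where the averaged moment peaked at 0.14 N m. The pose crept about 0.8° and 3 mm during this and was corrected, with side forces of about 4 N at most before the lift.
- **Lift and placing:** The side force peaked at about 5 N at the start of the lift. The cap drew up freely and the wrist then carried about its weight (1.2 N). It touched the tray at tool height 0.045 m, against 0.044 m predicted, at (0.538, −0.221), well clear of the jar.
- **Last checks:** The pressing force was near zero on release and while backing away, so nothing was dragged along. That the cap stands upright and the other things are undisturbed rests on these force and pose readings.

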